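Put the mixed-up test kit back in its own trays

TASK

The load cell, the USB hub and the small white camera are standing in one another's trays: move the load cell to the blue tray, the hub to the yellow tray and the camera to the red tray, each upright in the middle of its tray with its long side along the tray's long side; the empty green tray may serve as a free spot on the way. Only when these three are home, stand the brass weight upright in the middle of the green tray. Set everything down rather than dropping it, and leave the mouse and the bottle where they are.

Things in the scene. Friction and masses are not known exactly. Their poses are not given: they have to be found in the camera images.
- load_cell: Load cell: dark grey block with a blue-edged front and a short metal stud on top. Body 46 mm (x) x 60 mm (y, its long side) x 42 mm high, the stud reaches 54 mm. Origin at the centre of its underside, z up. Grasp across the 46 mm.
- hub: USB hub: slim grey bar with four ports along it, 32 mm (x) x 104 mm (y, its long side) x 22 mm high. Origin at the centre of its underside, z up. Grasp across the 32 mm.
- camera: Small white camera on a foot: foot 32 mm (x) x 42 mm (y, its long side) x 7 mm; a thin stem carries a round head 28 mm across (x), 32 mm long (y), between 30 and 62 mm above the underside. Origin at the centre of the foot's underside, z up. Grasp the head across x at about 46 mm height.
- weight: Brass calibration weight: 26 mm diameter, 30 mm high with its knob (body up to 20 mm). Stands on the bare desk at the start. Origin at the centre of its underside, z up.
- blue_tray: Fixed low rectangular tray, mid-grey floor with a blue rim: 152 mm long (its y axis) x 108 mm wide (its x axis) outside, 140 x 96 mm inside. Its origin is at desk level (z = 0) under its centre; the floor is 4 mm above the origin, the rim top 7 mm. Home of the load cell.
- yellow_tray: Fixed low rectangular tray, mid-grey floor with a yellow rim: 152 mm long (its y axis) x 108 mm wide (its x axis) outside, 140 x 96 mm inside. Its origin is at desk level (z = 0) under its centre; the floor is 4 mm above the origin, the rim top 7 mm. Home of the USB hub.
- red_tray: Fixed low rectangular tray, mid-grey floor with a red rim: 152 mm long (its y axis) x 108 mm wide (its x axis) outside, 140 x 96 mm inside. Its origin is at desk level (z = 0) under its centre; the floor is 4 mm above the origin, the rim top 7 mm. Home of the camera.
- green_tray: Fixed low rectangular tray, mid-grey floor with a green rim: 152 mm long (its y axis) x 108 mm wide (its x axis) outside, 140 x 96 mm inside. Its origin is at desk level (z = 0) under its centre; the floor is 4 mm above the origin, the rim top 7 mm. Empty at the start; home of the brass weight.
- mouse: Bystander: dark grey computer mouse, 108 x 55 x 37 mm, loose on the desk. Origin at the centre of its underside. Leave it alone.
- bottle: Bystander: white bottle with a red spout, 46 mm diameter, 136 mm high, loose on the desk. Origin at the centre of its underside. Leave it alone. (Not listed: behind the right-hand trays stands a monitor with its back to the robot, tall, nothing of it nearer than x = 0.59; pass the gripper between trays in straight lines on the robot's side of it.)

How it is judged:
On the way, in this order (a step that is already met when the one before it is completed fails the run):
1. load cell, hub and camera are all at rest and released in their own trays (horizontal distance between load_cell and blue_tray below 0.013 m and z of load_cell in the frame of blue_tray below 0.009 m and angle between each of load_cell, hub, camera's own z axis and vertical below 0.12 rad and linear speed of each of load_cell, hub, camera below 0.02 m/s and contact force between the fingers and load_cell below 0.1 N and angle between the y axis of load_cell and the y axis of blue_tray, either way round below 0.21 rad and horizontal distance between hub and yellow_tray below 0.013 m and z of hub in the frame of yellow_tray below 0.009 m and contact force between the fingers and hub below 0.1 N and angle between the y axis of hub and the y axis of yellow_tray, either way round below 0.21 rad and horizontal distance between camera and red_tray below 0.013 m and z of camera in the frame of red_tray below 0.009 m and contact force between the fingers and camera below 0.1 N and angle between the y axis of camera and the y axis of red_tray, either way round below 0.21 rad), for 0.2 s.
2. then the brass weight stands released in the green tray (horizontal distance between weight and green_tray below 0.013 m and z of weight in the frame of green_tray below 0.009 m and angle between weight's own z axis and vertical below 0.12 rad and linear speed of weight below 0.02 m/s and contact force between the fingers and weight below 0.1 N), for 0.2 s.
At the end, for the whole second after the job is handed in: Load cell in the blue tray, hub in yellow, camera in red, weight in green: each within 13 mm of the tray's centre, flat on its floor, upright within 0.12 rad, released, at rest; the first three with their long side (y) within 0.21 rad of the tray's, either way round (all of step 1 and all of step 2); the robot touches nothing.
It fails at once if a thing is dropped (falls faster than 0.6 m/s, out of the fingers) ((linear speed of load_cell above 0.6 m/s and contact force between the fingers and load_cell below 0.05 N) or (linear speed of hub above 0.6 m/s and contact force between the fingers and hub below 0.05 N) or (linear speed of camera above 0.6 m/s and contact force between the fingers and camera below 0.05 N) or (linear speed of weight above 0.6 m/s and contact force between the fingers and weight below 0.05 N)).
It fails at once if the mouse or the bottle is moved by more than 30 mm (distance of any of mouse, bottle from where it was at the start of the episode above 0.03 m).
It also fails if it takes over 128 s, if anything falls off the work surface, if the arm or the gripper's body presses on something with over 40 N, if the wrist force passes 120 N, or if a joint passes its speed limit or range.

ROBOT

A 6-joint arm with a two-finger parallel gripper is mounted at the origin on a cart in front of the work surface, level with it; the furniture and walls round the work are solid. World frame = base frame: x ahead of the robot, y to its left, z up, the work surface at z = 0. Lengths are in m, angles in rad, forces in N, time in s.
With the tool pointing down it reaches from about 0.25 to 0.85 m from the base axis. Payload 12.5 kg.
Tool frame: the origin (TCP) lies on the centre line of the jaws, within the pads' length; the fingertips stand 11 mm ahead of it and the grasp point (between the pads) lies 8 mm behind it; z points along the fingers, y is the line along which they close (so a half turn about z gives the same grasp; the last joint's range is limited). The gripper opens to 93 mm and grips with 3 to 60 N. Pads are 15 mm wide; open, the fingers measure 128 mm over their backs; the gripper's body (75 mm by 188 mm) begins 65 mm behind the grasp point.
Start: joints at [1.243, 0.351, 1.652, -0, 1.139, -0.085], TCP at [0.132, 0.534, 0.23] pointing down, gripper open.
Joint ranges: [-2.75, 2.75], [-0.79, 2.1], [0.01, 2.65], [-1.57, 4.71], [0.07, 3.14], [-2.87, 2.87]. Speed limits (rad/s): [2.22, 2.22, 2.79, 3.14, 3.14, 3.14].

INTERFACE

Orientations are given as a unit quaternion [x, y, z, w].
In Python, from plant import observe, read_camera, hand_in, spot_in gives the robot as it stands.
- The arm moves only by the tool jog_arm, never from a script. Its argument "targets" is a list that holds one entry, the list of rows, each a list of 5 numbers: the shift along the tool's x, y, z in cm, then the turn about the tool's z in degrees, then the closure, from 0 (fully open) to 1 (shut). In form: [[[dx, dy, dz, yaw, gripper], ...]]. A call has 1 to 8 rows; each row is the pose to reach, as a shift and turn from the pose commanded when the call began, along the tool's axes at that moment; what a row does not reach only later rows make up. A row lasts 1/8 s, in which the tool goes at most 62.5 mm and 10.7 degrees, less where a joint would pass 70% of its speed; a pose out of reach is approached as far as the arm can. A call with a gripper value outside its range is refused whole. The fingers move at their own pace and stop on an object; "squeeze" is the grip in N (left out, the last holds). Time passes only in rows, so rows that repeat a pose let the fingers close. It gives the time, the measured TCP pose, the force, the opening and the grip force at its end, in the units of the state.
- observe(): the state, without advancing time (a new reading comes with each control period).
- read_camera(name): name is "scene" or "side" or "wrist"; returns a dict with "pixels" (400x640x3 uint8, blue, green, red), "z_map" (400x640 float32, m along the optical axis (not along the pixel's ray), 0 where there is no reading), "fx", "fy", "cx", "cy" (pixels), "xyz" and "attitude" of the camera in the world. Camera axes: x right, y down, z forward; pixel columns grow to the right and rows downward; lengths in m; the calibration is good to about 2 mm. The wrist camera is an equidistant fisheye: a pixel r from the principal point sees the ray r / f radians off the axis. A picture is of the moment at which its call begins.
- hand_in(): hands the job in; it is judged then, once.
Trained networks look in a picture, given as the dict that the camera call returned (one of the last four; its "shot" number tells which), for a name from the list of things; names that differ only in an ending like _2 or _b are one class to them, and where a whole thing is asked for, a point or a joint stands for the part that bears it (a point fixed in the world has none). Each returns a list of dicts, best first, with "p" (0 to 1); they miss things now and then, are a little off and sometimes report something else, mostly with a low value. They report only what shows in the picture. A call takes as long as a camera call.
- spot_in(thing, picture): "position" ([column, row] in pixels, amid what is visible of it).
The state is a dict: "time": time; "q": joint angles; "joint_vel": joint speeds; "effort": joint torques, N m; "ee_pos": TCP position; "ee_rot": TCP orientation; "ft_force": force on the tool from outside, world axes, zero at the start; "ft_torque": the same for the moment, N m; "width": opening from 0.0 (shut) to 1.0 (fully open); "gripper_force": force on a finger pad.
Only numpy, scipy, OpenCV 4.12 (cv2) and the standard library are available. Lean on these libraries where they do the work, as an engineer would, in place of code of your own. Each camera call takes 0.05 s, during which the arm holds its last target. There are 200 camera calls.

## Working session

There is one attempt and no reset: what is moved stays moved. The work goes in short steps, Python scripts to look and compute and a tool call to move; the robot and the scene stay as the last step left them, time stands still between calls to the robot, and variables do not carry over. Pictures are saved under pics/ and viewed, at most 14 in all, crops included, and the job is handed in when it is done.

Besides the shell and the picture viewer there is one more tool, called after ">>>" as name([rows], argument=value, ...), one row to a line, values as JSON. jog_arm: Moves the arm, as the interface text tells. Its arguments: {"type":"object","properties":{"targets":{"type":"array"},"squeeze":{"type":"number"}},"required":["targets"]}

```bash
ls; mkdir -p pics; cat > h.py <<'E'
import numpy as np, cv2
from scipy.spatial.transform import Rotation as R
from plant import *
def rot(c):
    a=np.array(c["attitude"]); return a if a.shape==(3,3) else R.from_quat(a).as_matrix()
def cloud(c):
    z=c["z_map"]; v,u=np.mgrid[:z.shape[0],:z.shape[1]]
    p=np.stack([(u-c["cx"])/c["fx"]*z,(v-c["cy"])/c["fy"]*z,z],-1)
    w=p@rot(c).T+np.array(c["xyz"]); w[z==0]=np.nan; return w
NAMES="load_cell hub camera weight blue_tray yellow_tray red_tray green_tray mouse bottle".split()
E
python3 - <<'E'
from h import *
s=observe(); print({k:np.round(s[k],3) for k in s})
for n in ("scene","side"):
    c=read_camera(n); cv2.imwrite(f"pics/{n}0.png",c["pixels"]); np.savez(f"{n}0.npz",**{k:v for k,v in c.items()})
    w=cloud(c); print(n,c["xyz"],c["attitude"],c["fx"])
    for t in NAMES:
        for d in spot_in(t,c)[:2]:
            u,v=np.round(d["position"]).astype(int); print(t,round(d["p"],2),u,v,np.round(w[v,u],3))
E
```

```text
pics
{'time': np.float64(0.0), 'q': array([ 1.243,  0.351,  1.652, -0.   ,  1.139, -0.085]), 'joint_vel': array([ 0.001,  0.001, -0.001, -0.001, -0.   ,  0.001]), 'effort': array([ 0.0000e+00, -4.9732e+01, -2.8526e+01,  7.0000e-02,  2.6000e-02,
       -0.0000e+00]), 'ee_pos': array([0.132, 0.534, 0.229]), 'ee_rot': array([ 0.121,  0.993, -0.001, -0.   ]), 'ft_force': array([-0.577,  0.714, -0.821]), 'ft_torque': array([-0.049, -0.03 ,  0.032]), 'gripper_force': np.float64(0.0), 'width': np.float64(1.001)}
scene [-0.37123884  1.14281599  0.85871699] [-0.27329489  0.81341185 -0.48495208  0.16879733] 482.928809625631
load_cell 0.73 347 210 [ 0.474 -0.12   0.021]
camera 0.84 250 275 [0.476 0.37  0.024]
blue_tray 0.81 246 287 [0.466 0.399 0.004]
red_tray 0.84 355 219 [ 0.429 -0.105  0.006]
red_tray 0.3 346 210 [ 0.477 -0.118  0.021]
green_tray 0.66 387 190 [ 0.462 -0.385 -0.002]
mouse 0.78 203 262 [0.642 0.403 0.019]
side [0.43359402 0.91257732 0.84376301] [-0.05788081  0.9055063  -0.41937389  0.02887364] 417.7231919553576
load_cell 0.74 349 233 [0.473 0.129 0.045]
hub 0.64 296 246 [0.61  0.171 0.022]
hub 0.62 353 179 [ 0.482 -0.13   0.026]
camera 0.77 342 309 [0.468 0.378 0.062]
blue_tray 0.97 342 326 [0.466 0.389 0.013]
yellow_tray 0.64 353 248 [0.46  0.144 0.006]
yellow_tray 0.2 368 147 [ 0.445 -0.353  0.002]
red_tray 0.88 359 188 [ 0.461 -0.111  0.007]
green_tray 0.86 367 146 [ 0.448 -0.356  0.004]
mouse 0.74 252 316 [0.667 0.401 0.032]
bottle 0.66 309 118 [ 0.674 -0.453  0.047]
```

View pics/scene0.png

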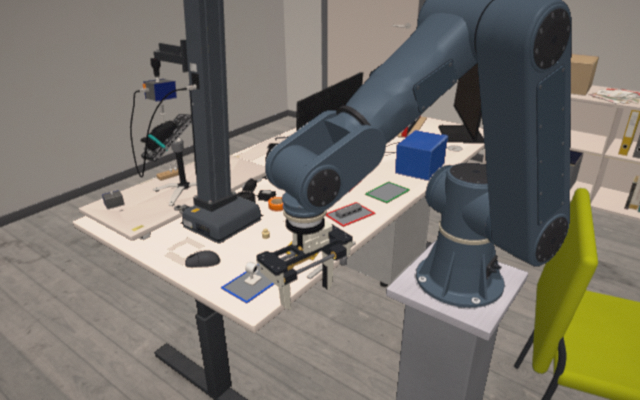

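View pics/side0.png

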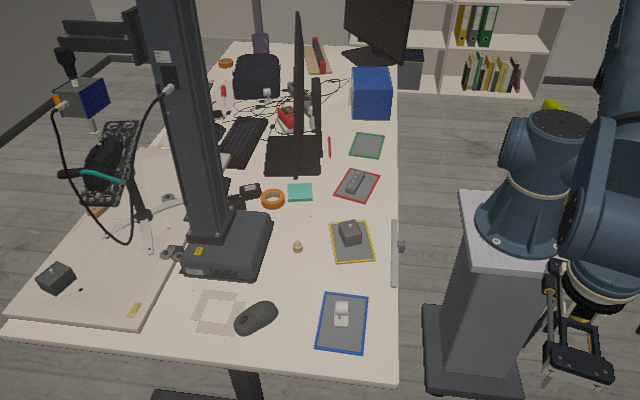

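Scene: the camera stands in the blue tray (side 342,318), the load cell in yellow (349,233), the hub in red (355,182). Green is empty (367,146) and the weight is at (297,246). Next I'll measure them from the side view.

```bash
cat >> h.py <<'E'
def onplane(c,u,v,z0):
    d=np.stack([(u-c["cx"])/c["fx"],(v-c["cy"])/c["fy"],np.ones_like(u,float)],-1)@rot(c).T
    o=np.array(c["xyz"]); return (o+d*((z0-o[2])/d[...,2])[...,None])[...,:2]
def rect(p):
    (cx,cy),(a,b),th=cv2.minAreaRect((p*1000).astype(np.float32))
    if a<b: th+=90; a,b=b,a   # th = direction of long side from x, deg
    return np.round([cx,cy,a,b,(th)%180],1)
E
cat > m.py <<'E'
from h import *
c=dict(np.load("side0.npz")); 
w=cloud(c); hsv=cv2.cvtColor(c["pixels"],cv2.COLOR_BGR2HSV).astype(int); H,S,V=np.moveaxis(hsv,-1,0)
x,y,z=np.moveaxis(w,-1,0)
for n,h,yc in (("blue",112,.39),("yellow",25,.14),("red",178,-.11),("green",65,-.36)):
    dh=np.minimum(abs(H-h),180-abs(H-h))
    m=(dh<14)&(S>110)&(abs(y-yc)<.11)&(abs(x-.455)<.1)&(z<.015)
    m=cv2.morphologyEx(m.astype(np.uint8),cv2.MORPH_CLOSE,np.ones((3,3)))
    k,l,st,_=cv2.connectedComponentsWithStats(m); m=l==1+np.argmax(st[1:,4])
    v,u=np.nonzero(m); print(n,m.sum(),rect(onplane(c,u.astype(float),v,.007)))
    o=(abs(y-yc)<.07)&(abs(x-.455)<.06)&(z>.013)
    if o.sum()>5:
        zz=z[o]; print("  obj",o.sum(),zz.max().round(3),"all",rect(w[o][:,:2]))
        for lo,hi in ((.02,.03),(.04,.05),(.055,.075)):
            q=w[o&(z>lo)&(z<hi)]
            if len(q)>8: print("   ",lo,hi,len(q),rect(q[:,:2]),q[:,:2].mean(0).round(4))
v0,u0=246,297
q=w[v0-10:v0+10,u0-10:u0+10].reshape(-1,3); q=q[q[:,2]>.006]; print("weight",len(q),q[:,2].max(),rect(q[:,:2]),q.mean(0))
q=w[(z>.015)&(z<.03)&(abs(y-.4)<.08)&(x>.55)&(x<.72)]; print("mouse",rect(q[:,:2]))
E
python3 m.py
```

```text
blue 433 [466.7 371.9 152.1 105.3  88.4]
  obj 203 0.067 all [471.  369.3  27.9  26.8  96.3]
    0.04 0.05 20 [469.7 381.5  26.5   2.3   2.5] [0.4698 0.3812]
    0.055 0.075 147 [471.  369.1  27.6  26.8  96.3] [0.4709 0.3711]
yellow 280 [467.2 118.7 153.6 106.4 103.6]
  obj 464 0.056 all [473.9 108.7  63.5  48.2 114.9]
    0.02 0.03 62 [481.3 124.3  73.9  34.7 153.2] [0.4717 0.1288]
    0.04 0.05 285 [473.7 109.1  61.7  47.7 115.3] [0.4732 0.1113]
red 202 [ 469.1 -127.2  154.8  106.9   74.3]
  obj 246 0.028 all [ 476.9 -130.4  105.    33.6   73.3]
    0.02 0.03 208 [ 477.1 -130.5  105.    33.2   73.4] [ 0.4767 -0.1279]
green 42 [ 454.2 -296.8  101.9   36.9    3.6]
weight 89 0.03375448497087352 [608.9 165.   26.9  21.7 100. ] [0.60815076 0.16899109 0.01981928]
mouse [663.5 391.1  99.4  49.6  40.1]
```

```bash
cat > m2.py <<'E'
from h import *
c=dict(np.load("side0.npz")); 
w=cloud(c); hsv=cv2.cvtColor(c["pixels"],cv2.COLOR_BGR2HSV).astype(int); H,S,V=np.moveaxis(hsv,-1,0)
x,y,z=np.moveaxis(w,-1,0)
m=(abs(H-65)<20)&(S>70)&(abs(y+.36)<.13)&(abs(x-.45)<.1)&(abs(z)<.02)
v,u=np.nonzero(m); print("green",m.sum(),rect(onplane(c,u.astype(float),v,.007)))
o=(abs(y-.37)<.065)&(abs(x-.467)<.045)&(V>140)&(S<60)
for lo,hi in ((.0,.016),(.05,.09)):
    q=o&(z>lo)&(z<hi); v,u=np.nonzero(q); print(lo,q.sum(),rect(w[q][:,:2]),rect(onplane(c,u.astype(float),v,.011)))
E
cat >> h.py <<'E'
# target (x,y mm), psi deg = wanted direction of tool y from world x, TCP z mm
def go(x,y,z,psi,s=None):
    s=s or observe(); r=R.from_quat(s["ee_rot"]).as_matrix()
    d=r.T@(np.array([x,y,z])/1000-s["ee_pos"])*100
    p=np.degrees(np.arctan2(r[1,1],r[0,1])); yw=(p-psi+90)%180-90
    print("dx,dy,dz,yaw",np.round(d,2),np.round(yw,1),"psi",p.round(1))
E
python3 - <<'E'
import m2
from h import *
go(471,370,180,0)
E
python3 -c "
import cv2;i=cv2.imread('pics/side0.png');cv2.imwrite('pics/c0.png',cv2.resize(i[280:360,300:380],None,fx=7,fy=7,interpolation=cv2.INTER_CUBIC))"
```

```text
green 144 [ 449.6 -360.6  155.2  106.2   83.2]
0.0 143 [470.1 366.4  41.7  32.8  96.1] [471.2 368.6  37.3  32.5  92.5]
0.05 162 [471.  370.2  26.6  26.1   5.9] [473.1 337.6  33.3  28.4  96.3]
dx,dy,dz,yaw [-36.83  -7.76   4.96] 76.1 psi 76.1
```

View pics/c0.png

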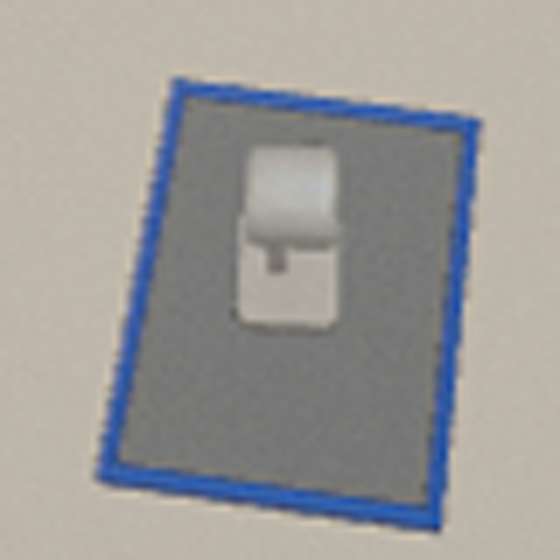

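The crop confirms the camera near its tray's centre, turned about 6° (axis 96°). Approaching it first.

>>> jog_arm([
  [[-18, -4, 2, 40, 0], [-36.8, -7.8, 6, 70, 0], [-36.8, -7.8, 6, 70, 0], [-36.8, -7.8, 6, 70, 0], [-36.8, -7.8, 6, 70, 0], [-36.8, -7.8, 6, 70, 0], [-36.8, -7.8, 6, 70, 0], [-36.8, -7.8, 6, 70, 0]],
], squeeze=12)

```text
time: 2.1
ee_pos: [0.471, 0.3692, 0.1693]
ee_rot: [0.669, 0.743, -0.0, -0.0]
ft_force: [1.0, 0.1, 0.1]
width: 1.0
gripper_force: 0.0
```

```bash
python3 - <<'E'
from h import *
go(471,369,42,6)
c=read_camera("wrist"); cv2.imwrite("pics/w0.png",c["pixels"]); print(c["xyz"],c["attitude"],c["fx"],c["cx"],c["cy"])
E
```

```text
dx,dy,dz,yaw [-0.02  0.   12.73] 0.1 psi 6.1
[0.46347279 0.45149609 0.32349457] [0.98739833 0.05278605 0.00795243 0.1489796 ] 309.70691628693146 312.2371645525117 204.85664153813804
```

View pics/w0.png

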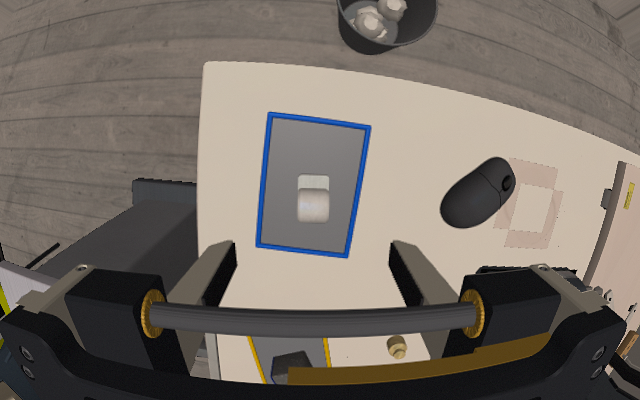

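The wrist view shows the camera's head at (313,203), square to the fingers and centred between them. Going down to grasp.

>>> jog_arm([
  [[0, 0, 6, 0, 0], [0, 0, 11, 0, 0.2], [0, 0, 12.7, 0, 0.3], [0, 0, 12.7, 0, 1], [0, 0, 12.7, 0, 1], [0, 0, 12.7, 0, 1], [0, 0, 12.7, 0, 1], [0, 0, 12.7, 0, 1]],
], squeeze=12)

```text
time: 3.15
ee_pos: [0.4708, 0.3698, 0.043]
ee_rot: [0.669, 0.744, 0.0, 0.0]
ft_force: [-0.5, 0.0, -0.7]
width: 0.303
gripper_force: 12.0
```

>>> jog_arm([
  [[0, 0, -4, 0, 1], [0, 0, -9, 0, 1], [-6, -0.8, -9, 2, 1], [-12, -1.6, -9, 4, 1], [-18, -2.4, -9, 6, 1], [-24, -3.2, -9, 8, 1], [-30, -4, -9, 10, 1], [-36, -4.9, -9, 13, 1]],
])

```text
time: 4.15
ee_pos: [0.4599, 0.0046, 0.1329]
ee_rot: [0.749, 0.663, 0.0, 0.0]
ft_force: [0.5, 0.6, 0.1]
width: 0.3
gripper_force: 12.0
```

```bash
python3 - <<'E'
from h import *
go(450,-361,44,-6.8)
E
```

```text
dx,dy,dz,yaw [-36.41   3.46   8.89] -0.2 psi -7.0
```

>>> jog_arm([
  [[-6, 0.6, 0, 0, 1], [-12, 1.2, 0, 0, 1], [-18, 1.8, 0, 0, 1], [-24, 2.3, 0, 0, 1], [-30, 2.9, 0, 0, 1], [-35, 3.3, 2, 0, 1], [-36.4, 3.5, 5, 0, 1], [-36.4, 3.5, 7, 0, 1]],
])

```text
time: 5.15
ee_pos: [0.4504, -0.3601, 0.0613]
ee_rot: [0.749, 0.663, -0.0, -0.0]
ft_force: [0.5, 0.6, -1.1]
width: 0.305
gripper_force: 12.0
```

```bash
python3 - <<'E'
from h import *
go(450,-361,43.5,-6.8)
E
```

```text
dx,dy,dz,yaw [-0.1  -0.03  1.78] -0.2 psi -7.0
```

>>> jog_arm([
  [[0, 0, 1.0, 0, 1], [0, 0, 1.6, 0, 1], [0, 0, 1.8, 0, 1], [0, 0, 1.8, 0, 1], [0, 0, 1.8, 0, 0.5], [0, 0, 1.8, 0, 0.4], [0, 0, 1.8, 0, 0.3], [0, 0, 1.8, 0, 0.3]],
])

```text
time: 6.15
ee_pos: [0.4511, -0.3591, 0.0447]
ee_rot: [0.748, 0.663, -0.0, 0.0]
ft_force: [-0.4, -0.3, -0.9]
width: 0.673
gripper_force: 0.0
```

>>> jog_arm([
  [[0, 0, -4, 0, 0.2], [0, 0, -9.5, 0, 0], [6, 0, -9.5, -4, 0], [12, 0, -9.5, -8, 0], [18, 0, -9.5, -12, 0], [24, 0, -9.5, -16, 0], [30, 0, -9.5, -20, 0], [36, 0, -9.5, -24, 0]],
])

```text
time: 7.15
ee_pos: [0.4945, 0.0002, 0.1399]
ee_rot: [0.593, 0.805, 0.0, 0.0]
ft_force: [0.4, -0.7, -0.2]
width: 1.001
gripper_force: 0.0
```

```bash
python3 - <<'E'
from h import *
go(474,109,20,25)
E
```

```text
dx,dy,dz,yaw [11.    1.26 11.99] -7.8 psi 17.2
```

>>> jog_arm([
  [[6, 0.7, 1, -5, 0], [11, 1.3, 3, -7.8, 0], [11, 1.3, 8, -7.8, 0], [11, 1.3, 12, -7.8, 0], [11, 1.3, 12, -7.8, 0], [11, 1.3, 12, -7.8, 1], [11, 1.3, 12, -7.8, 1], [11, 1.3, 12, -7.8, 1]],
], squeeze=20)

```text
time: 8.15
ee_pos: [0.4745, 0.1072, 0.0198]
ee_rot: [0.538, 0.843, 0.0, 0.0]
ft_force: [0.5, 0.0, 0.1]
width: 0.728
gripper_force: 0.0
```

```bash
python3 - <<'E'
from h import *
print(observe()["width"],observe()["gripper_force"])
go(467,372,20.5,-1.6)
E
```

```text
0.7283738411425075 0.0
dx,dy,dz,yaw [24.33 10.46 -0.07] 26.5 psi 24.9
```

>>> jog_arm([
  [[0, 0, 0, 0, 1], [0, 0, 0, 0, 1], [0, 0, 0, 0, 1], [0, 0, 0, 0, 1], [0, 0, -3, 0, 1], [3, 1.3, -5, 4, 1], [8, 3.5, -5, 9, 1], [13.6, 5.8, -5, 15, 1]],
])

```text
time: 9.15
ee_pos: [0.4697, 0.2563, 0.0697]
ee_rot: [0.645, 0.764, -0.0, 0.0]
ft_force: [1.0, -0.1, -3.7]
width: 0.497
gripper_force: 20.0
```

```bash
python3 - <<'E'
from h import *
print(observe()["width"],observe()["gripper_force"])
go(467,370.5,20.5,-1.6)
E
```

```text
0.49669029946755944 19.99146670103073
dx,dy,dz,yaw [11.31  1.64  4.92] 11.2 psi 9.6
```

>>> jog_arm([
  [[6, 0.9, 0, 6, 1], [11.3, 1.6, 0, 11.2, 1], [11.3, 1.6, 2.5, 11.2, 1], [11.3, 1.6, 4.2, 11.2, 1], [11.3, 1.6, 4.8, 11.2, 1], [11.3, 1.6, 4.9, 11.2, 1], [11.3, 1.6, 4.9, 11.2, 0.45], [11.3, 1.6, 4.9, 11.2, 0.3]],
])

```text
time: 10.15
ee_pos: [0.4668, 0.3693, 0.0215]
ee_rot: [0.715, 0.699, 0.001, 0.0]
ft_force: [0.2, -0.6, -0.5]
width: 0.612
gripper_force: 0.0
```

```bash
python3 - <<'E'
from h import *
print(observe()["width"])
go(477,-130,110,-16.7)
E
```

```text
0.6123263590468916
dx,dy,dz,yaw [-49.89   2.19  -8.89] 15.4 psi -1.3
```

>>> jog_arm([
  [[0, 0, 0, 0, 0], [0, 0, -4, 0, 0], [0, 0, -9, 0, 0], [-6, 0.3, -9, 3, 0], [-12, 0.6, -9, 6, 0], [-18, 0.9, -9, 9, 0], [-24, 1.1, -9, 12, 0], [-30, 1.4, -9, 15, 0]],
])

```text
time: 11.15
ee_pos: [0.4733, 0.0671, 0.1111]
ee_rot: [0.801, 0.599, 0.0, 0.0]
ft_force: [0.4, -0.3, 0.4]
width: 1.001
gripper_force: 0.0
```

```bash
python3 - <<'E'
from h import *
go(477,-130,17,-16.7)
E
```

```text
dx,dy,dz,yaw [-18.81   5.91   9.41] 0.3 psi -16.4
```

>>> jog_arm([
  [[-6, 1.9, 0, 0, 0.2], [-12, 3.8, 0, 0, 0.4], [-18, 5.7, 1, 0, 0.4], [-18.8, 5.9, 5, 0, 0.4], [-18.8, 5.9, 8, 0, 0.4], [-18.8, 5.9, 9.1, 0, 0.4], [-18.8, 5.9, 9.1, 0, 1], [-18.8, 5.9, 9.1, 0, 1]],
])

```text
time: 12.15
ee_pos: [0.4779, -0.1281, 0.0207]
ee_rot: [0.8, 0.6, 0.0, 0.001]
ft_force: [0.4, 0.4, 0.1]
width: 0.432
gripper_force: 0.0
```

```bash
python3 - <<'E'
from h import *
print(observe()["width"])
go(467,119,20,13.6)
E
```

```text
0.43158021621798726
dx,dy,dz,yaw [23.41 -7.97  0.05] -29.9 psi -16.3
```

>>> jog_arm([
  [[0, 0, 0, 0, 1], [0, 0, 0, 0, 1], [0, 0, 0, 0, 1], [0, 0, -3, 0, 1], [2, -0.7, -5, -5, 1], [6, -2.1, -5, -10, 1], [11, -3.8, -5, -17, 1], [16.5, -5.7, -5, -23, 1]],
])

```text
time: 13.15
ee_pos: [0.4688, 0.0476, 0.0702]
ee_rot: [0.664, 0.748, 0.0, 0.0]
ft_force: [1.3, -0.0, 0.1]
width: 0.341
gripper_force: 20.0
```

```bash
python3 - <<'E'
from h import *
print(observe()["width"],observe()["gripper_force"])
go(466.5,121.4,20.5,13.6)
E
```

```text
0.34076162638411006 19.997581243515015
dx,dy,dz,yaw [7.35 0.64 4.97] -6.8 psi 6.8
```

>>> jog_arm([
  [[5, 0.4, 0, -4, 1], [7.4, 0.6, 0, -6.8, 1], [7.4, 0.6, 2.5, -6.8, 1], [7.4, 0.6, 4.2, -6.8, 1], [7.4, 0.6, 4.8, -6.8, 1], [7.4, 0.6, 4.9, -6.8, 1], [7.4, 0.6, 4.9, -6.8, 0.6], [7.4, 0.6, 4.9, -6.8, 0.4]],
])

```text
time: 14.15
ee_pos: [0.4665, 0.1205, 0.0212]
ee_rot: [0.619, 0.785, 0.0, 0.0]
ft_force: [-0.8, -0.2, -0.0]
width: 0.458
gripper_force: 0.0
```

```bash
python3 - <<'E'
from h import *
print(observe()["width"])
go(450,-360,44,-7)
E
```

```text
0.45776894451495065
dx,dy,dz,yaw [-46.34 -12.8   -2.29] 20.5 psi 13.5
```

>>> jog_arm([
  [[0, 0, 0, 0, 0.4], [0, 0, -5, 0, 0.2], [0, 0, -10, 0, 0], [-6, -1.6, -10, 4, 0], [-12, -3.3, -10, 8, 0], [-18, -5, -10, 12, 0], [-24, -6.6, -10, 16, 0], [-29.5, -8.2, -10, 20.5, 0]],
])

```text
time: 15.15
ee_pos: [0.4549, -0.1878, 0.121]
ee_rot: [0.75, 0.661, 0.0, 0.0]
ft_force: [0.9, 0.3, -0.4]
width: 1.004
gripper_force: 0.0
```

```bash
cat > m3.py <<'E'
from h import *
c=read_camera("side"); np.savez("side1.npz",**c); cv2.imwrite("pics/side1.png",c["pixels"]); w=cloud(c); x,y,z=np.moveaxis(w,-1,0)
for n,X,Y,lo,hi in (("cell/blue",467,372,.036,.052),("hub/yellow",467,119,.02,.032),("cam/red",469,-127,.05,.08),("cam/green",450,-361,.05,.08),("wt/green",450,-361,.015,.04)):
    o=(abs(x-X/1e3)<.055)&(abs(y-Y/1e3)<.075)&(z>lo)&(z<hi)
    if o.sum()>8: print(n,o.sum(),rect(w[o][:,:2]),w[o].mean(0).round(4),"zmax",z[o].max().round(3))
E
python3 - <<'E'
import m3
from h import *
go(450,-360,44,-7)
E
```

```text
cell/blue 512 [465.1 369.8  62.   47.2  88.6] [0.4648 0.3729 0.0449] zmax 0.052
hub/yellow 330 [466.2 118.7 104.3  32.2 103.5] [0.4663 0.1203 0.024 ] zmax 0.029
cam/green 55 [ 451.9 -357.    28.6   27.8   89.2] [ 0.4514 -0.3536  0.0603] zmax 0.067
wt/green 12 [ 451.  -362.6   28.9   11.1   43.2] [ 0.4529 -0.3595  0.0291] zmax 0.039
dx,dy,dz,yaw [-16.61   1.67   7.76] -0.5 psi -7.5
```

View pics/side1.png

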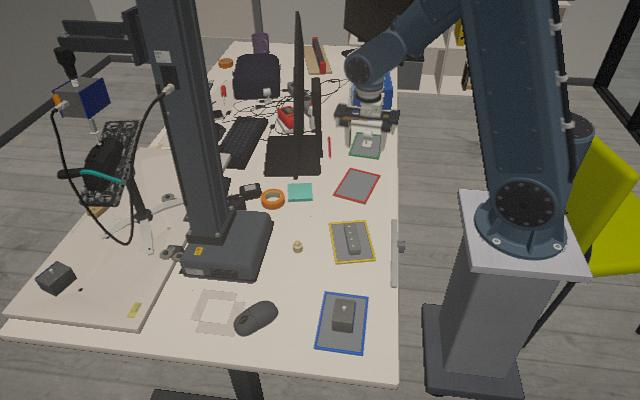

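The load cell sits centred in blue (343,315) and the hub in yellow (352,240). The camera stands in green (365,140) below the gripper. Fetching it now.

>>> jog_arm([
  [[-6, 0.6, 0, 0, 0], [-12, 1.2, 0, 0, 0], [-16.5, 1.7, 1, 0, 0], [-16.5, 1.7, 5, -0.5, 0.2], [-16.5, 1.7, 7.7, -0.5, 0.3], [-16.5, 1.7, 7.7, -0.5, 0.4], [-16.5, 1.7, 7.7, -0.5, 1], [-16.5, 1.7, 7.7, -0.5, 1]],
], squeeze=12)

```text
time: 16.2
ee_pos: [0.4526, -0.3517, 0.045]
ee_rot: [0.746, 0.666, 0.0, 0.001]
ft_force: [0.4, -0.1, 0.5]
width: 0.515
gripper_force: 0.0
```

>>> jog_arm([
  [[0, 0, 0, 0, 1], [0, 0, 0, 0, 1], [0, 0, 0, 0, 1], [0, 0, 0, 0, 1], [0, 0, -3, 0, 1], [2, 0, -5, 1, 1], [6, 0, -5, 3, 1], [12, 0, -5, 6, 1]],
])

```text
time: 17.2
ee_pos: [0.4655, -0.2317, 0.0937]
ee_rot: [0.781, 0.625, 0.0, 0.0]
ft_force: [1.1, -0.5, -1.6]
width: 0.301
gripper_force: 12.0
```

```bash
python3 - <<'E'
from h import *
print(observe()["width"],observe()["gripper_force"])
go(469,-127,44.5,-15.7)
E
```

```text
0.3005462022216722 11.998354566005673
dx,dy,dz,yaw [10.29 -1.97  4.91] 3.0 psi -12.7
```

>>> jog_arm([
  [[5, -1, 0, 1.5, 1], [10, -1.9, 0, 3, 1], [10.3, -2, 2, 3, 1], [10.3, -2, 3, 3, 1], [10.3, -2, 3, 3, 1], [10.3, -2, 3, 3, 1]],
])

```text
time: 17.95
ee_pos: [0.4685, -0.1279, 0.0639]
ee_rot: [0.796, 0.605, 0.0, 0.0]
ft_force: [0.4, 0.4, -1.1]
width: 0.3
gripper_force: 12.0
```

```bash
python3 - <<'E'
from h import *
c=read_camera("side"); np.savez("side2.npz",**c); s=observe(); go(469,-127,44.5,-15.7,s); print(s["ee_pos"])
i=c["pixels"][140:220,320:400]; cv2.imwrite("pics/c2.png",cv2.resize(i,None,fx=7,fy=7,interpolation=cv2.INTER_CUBIC))
w=cloud(c);x,y,z=np.moveaxis(w,-1,0)
hsv=cv2.cvtColor(c["pixels"],cv2.COLOR_BGR2HSV)
o=(abs(x-.469)<.035)&(abs(y+.127)<.06)&(z>.022)&(z<.038)&(hsv[...,2]>130)&(hsv[...,1]<60)
print(o.sum(),rect(w[o][:,:2]),w[o].mean(0))
E
```

```text
dx,dy,dz,yaw [0.1  0.02 1.95] 0.1 psi -15.6
[ 0.46856123 -0.1278752   0.06402537]
78 [ 467.  -136.3   42.1   32.8   69.7] [ 0.46581883 -0.1355831   0.03046906]
```

View pics/c2.png

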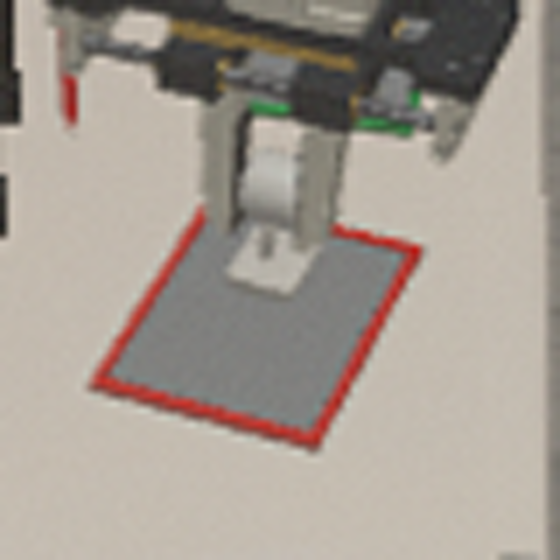

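The camera is held upright but about 9 mm too far along −y in the grip (foot at crop 270,260). I'll correct by +9 mm along the tool's x and set it down.

>>> jog_arm([
  [[0.9, -0.05, 0, 0, 1], [0.9, -0.05, 0.9, 0, 1], [0.9, -0.05, 1.6, 0, 1], [0.9, -0.05, 1.9, 0, 1], [0.9, -0.05, 1.9, 0, 1], [0.9, -0.05, 1.9, 0, 0.55], [0.9, -0.05, 1.9, 0, 0.45], [0.9, -0.05, 1.9, 0, 0.4]],
])

```text
time: 19.0
ee_pos: [0.4703, -0.1185, 0.0448]
ee_rot: [0.796, 0.605, 0.0, 0.0]
ft_force: [0.8, 0.2, -0.3]
width: 0.568
gripper_force: 0.0
```

>>> jog_arm([
  [[0, 0, -4, 0, 0.2], [0, 0, -9, 0, 0.2], [6, 2, -9, 0, 0.3], [12, 4, -9, 0, 0.3], [18, 6, -9, 0, 0.3], [22, 8, -9, 0, 0.3], [22, 8, -9, 0, 0.3], [22, 8, -9, 0, 0.3]],
])

```text
time: 20.0
ee_pos: [0.6056, 0.0718, 0.1343]
ee_rot: [0.796, 0.605, -0.0, -0.0]
ft_force: [-0.5, 0.5, 0.5]
width: 0.7
gripper_force: 0.0
```

```bash
python3 - <<'E'
import m3
from h import *
c=m3.c; w=m3.w
q=w[236:256,287:307].reshape(-1,3); q=q[(q[:,2]>.006)&(q[:,2]<.05)]; print("weight",len(q),rect(q[:,:2]),q.mean(0),q[q[:,2]>.024].mean(0))
go(608,165,16,0)
E
```

```text
cell/blue 515 [465.  369.4  61.7  47.3  88.5] [0.4648 0.3728 0.0448] zmax 0.051
hub/yellow 331 [466.7 117.3 105.7  32.1 104.1] [0.466  0.1206 0.0239] zmax 0.03
cam/red 75 [ 468.8 -125.4   29.8   28.8   72.1] [ 0.4681 -0.1213  0.0602] zmax 0.068
weight 88 [608.7 166.6  23.5  21.7  99.8] [0.60812212 0.16867079 0.01969964] [0.60930529 0.165022   0.02885811]
dx,dy,dz,yaw [ 9.09 -2.26 11.85] -15.5 psi -15.5
```

View pics/side1.png

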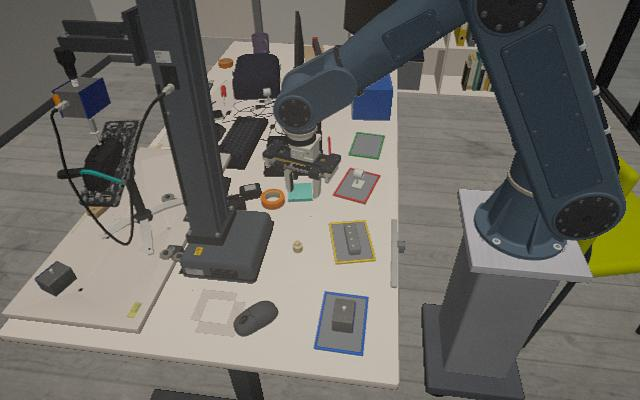

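The camera stands in red (357,180) and the cell and hub are home. Now checking clearance around the weight (297,246).

```bash
python3 - <<'E'
from h import *
c=dict(np.load("side0.npz")); w=cloud(c).reshape(-1,3)
d=dict(np.load("scene0.npz")); w=np.vstack([w,cloud(d).reshape(-1,3)])
for y0 in np.arange(.03,.31,.03):
    r=[]
    for x0 in np.arange(.56,.8,.02):
        q=w[(w[:,0]>=x0)&(w[:,0]<x0+.02)&(w[:,1]>=y0)&(w[:,1]<y0+.03)&(w[:,2]<.6)]
        r.append(int(1000*q[:,2].max()) if len(q) else -1)
    print(round(y0,2),r)
E
```

```text
0.03 [3, 2, 2, 3, 4, 3, 4, 3, 3, 3, -730, 52]
0.06 [3, 3, 3, 4, 3, 3, 23, 2, 4, -733, -726, 51]
0.09 [3, 2, 2, 3, 4, 3, 71, 73, 73, 75, 73, 599]
0.12 [4, 3, 4, 3, 3, 4, 71, 76, 74, 74, 74, 599]
0.15 [2, 27, 33, 19, 2, 2, 71, 74, 73, 74, 97, 599]
0.18 [3, 3, 3, 4, 5, 4, 69, 73, 74, 75, 92, 599]
0.21 [3, 3, 3, 2, 3, 3, 70, 74, 73, 74, 99, 362]
0.24 [3, 4, 3, 2, 4, 6, 69, 74, 74, 73, 75, 84]
0.27 [3, 2, 4, 4, 2, 4, 70, 73, 73, 72, 73, 74]
0.3 [5, 3, 4, 4, 3, 2, 25, 24, 32, 4, 25, 24]
```

>>> jog_arm([
  [[2, -0.5, 0, 10, 0.1], [4, -1, 0, 20, 0], [6, -1.4, 0, 30, 0], [8, -1.8, 0, 40, 0], [9, -2.1, 1, 50, 0], [9, -2.1, 4, 54.5, 0], [9, -2.1, 4, 54.5, 0], [9, -2.1, 4, 54.5, 0]],
])

```text
time: 21.05
ee_pos: [0.6104, 0.1638, 0.0957]
ee_rot: [0.985, 0.174, 0.0, 0.0]
ft_force: [0.4, -0.0, 0.9]
width: 1.002
gripper_force: 0.0
```

```bash
python3 - <<'E'
from h import *
go(609,164,14,-70)
E
```

```text
dx,dy,dz,yaw [-0.13 -0.06  8.17] 0.0 psi -70.0
```

>>> jog_arm([
  [[-0.1, -0.1, 4, 0, 0], [-0.1, -0.1, 7, 0, 0.2], [-0.1, -0.1, 8.1, 0, 0.4], [-0.1, -0.1, 8.1, 0, 0.6], [-0.1, -0.1, 8.1, 0, 1], [-0.1, -0.1, 8.1, 0, 1], [-0.1, -0.1, 8.1, 0, 1], [-0.1, -0.1, 8.1, 0, 1]],
], squeeze=15)

```text
time: 22.05
ee_pos: [0.6088, 0.1651, 0.0139]
ee_rot: [0.985, 0.174, 0.0, 0.0]
ft_force: [0.4, -0.3, 0.2]
width: 0.299
gripper_force: 0.5
```

```bash
python3 - <<'E'
from h import *
print(observe()["width"],observe()["gripper_force"])
go(480,-20,100,-70)
go(450,-361,60,-70)
E
```

```text
0.2992186301643554 0.48891853770328453
dx,dy,dz,yaw [-18.43  12.99  -8.62] -0.0 psi -70.0
dx,dy,dz,yaw [-32.91  44.01  -4.62] -0.0 psi -70.0
```

>>> jog_arm([
  [[0, 0, 0, 0, 1], [0, 0, 0, 0, 1], [0, 0, 0, 0, 1], [0, 0, -5, 0, 1], [0, 0, -11, 0, 1], [-5, 3.5, -12, 0, 1], [-10, 7, -12, 0, 1], [-15, 10.5, -12, 0, 1]],
])

```text
time: 23.05
ee_pos: [0.5023, 0.014, 0.1336]
ee_rot: [0.985, 0.174, 0.0, 0.0]
ft_force: [0.9, -0.8, -0.6]
width: 0.27
gripper_force: 15.0
```

```bash
python3 - <<'E'
from h import *
print(observe()["width"],observe()["gripper_force"])
go(480,-20,134,-70)
go(450,-361,40,-70)
E
```

```text
0.27048173386530455 15.000955327413976
dx,dy,dz,yaw [-3.26  2.43 -0.04] 0.0 psi -70.0
dx,dy,dz,yaw [-17.75  33.44   9.36] 0.0 psi -70.0
```

>>> jog_arm([
  [[-3.3, 2.4, 0, 0, 1], [-6, 7.5, 0, 0, 1], [-8.5, 13, 0, 0, 1], [-11, 18.5, 0, 0, 1], [-13.5, 24, 0, 0, 1], [-16, 29.5, 0, 0, 1], [-17.7, 33.4, 2, 0, 1], [-17.7, 33.4, 7, 0, 1]],
])

```text
time: 24.05
ee_pos: [0.4521, -0.363, 0.0641]
ee_rot: [0.985, 0.172, 0.002, 0.002]
ft_force: [0.7, 0.1, -2.4]
width: 0.268
gripper_force: 15.0
```

>>> jog_arm([
  [[0, 0, 2, 0, 1], [0, 0, 2, 0, 1]],
])

```text
time: 24.3
ee_pos: [0.4507, -0.3585, 0.0421]
ee_rot: [0.985, 0.173, -0.001, -0.001]
ft_force: [0.5, 0.3, -0.9]
width: 0.27
gripper_force: 15.0
```

```bash
python3 - <<'E'
from h import *
go(450,-361,18.5,-70)
E
```

```text
dx,dy,dz,yaw [-0.14  0.22  2.35] -0.0 psi -70.0
```

>>> jog_arm([
  [[-0.1, 0.2, 1.0, 0, 1], [-0.1, 0.2, 1.9, 0, 1], [-0.1, 0.2, 2.3, 0, 1], [-0.1, 0.2, 2.35, 0, 1], [-0.1, 0.2, 2.35, 0, 1], [-0.1, 0.2, 2.35, 0, 0.6], [-0.1, 0.2, 2.35, 0, 0.5], [-0.1, 0.2, 2.35, 0, 0.4]],
])

```text
time: 25.3
ee_pos: [0.4513, -0.3615, 0.0203]
ee_rot: [0.985, 0.174, 0.0, 0.0]
ft_force: [0.4, -0.2, -0.4]
width: 0.54
gripper_force: 0.0
```

>>> jog_arm([
  [[0, 0, -4, 0, 0.3], [0, 0, -10, 0, 0.3], [-4, -6, -12, 0, 0.3], [-7, -11, -12, 0, 0.3], [-10, -16, -12, 0, 0.3], [-12, -20, -12, 0, 0.3], [-12, -20, -12, 0, 0.3], [-12, -20, -12, 0, 0.3]],
])

```text
time: 26.3
ee_pos: [0.2708, -0.2152, 0.1406]
ee_rot: [0.985, 0.174, 0.0, 0.001]
ft_force: [0.1, -0.3, 0.3]
width: 0.696
gripper_force: 0.0
```

```bash
python3 - <<'E'
import m3
from m3 import *
o=(abs(x-.45)<.045)&(abs(y+.361)<.065)&(z>.009)&(z<.05); print("wt",o.sum(),rect(w[o][:,:2]),w[o].mean(0),z[o].max())
s=observe(); print(s["ee_pos"],s["gripper_force"],s["ft_force"])
E
```

```text
cell/blue 511 [465.  370.1  60.8  47.2  88.5] [0.4651 0.3728 0.0448] zmax 0.051
hub/yellow 328 [466.6 117.6 103.6  32.3 103.9] [0.4665 0.1199 0.0238] zmax 0.029
cam/red 78 [ 468.1 -123.3   30.2   28.3  176. ] [ 0.468  -0.1209  0.06  ] zmax 0.069
wt/green 44 [ 453.6 -356.4   24.9   24.5  164. ] [ 0.4518 -0.3559  0.0248] zmax 0.037
wt 55 [ 437.1 -337.4   69.7   45.1  101.7] [ 0.45070157 -0.35465708  0.02222542] 0.03730408556304088
[ 0.2709428  -0.21537997  0.14045266] 0.0 [ 0.00792182 -0.43925655  0.85265199]
```

View pics/side1.png

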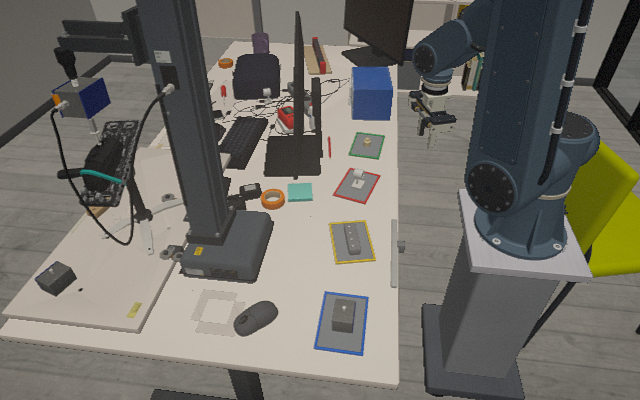

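The weight stands in green (367,142), and the other three are centred in their trays. The arm is clear, so I'm handing in.

```bash
python3 -c "
from plant import *
print(hand_in())"
```

```text
the job is handed in; nothing more can be done
None
```

The job is handed in: by the last side-camera picture, load cell (blue), hub (yellow), camera (red) and brass weight (green) each stand released within about 6 mm of their tray's centre. The mouse and bottle were left alone; `hand_in()` returned no verdict.

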